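# Move the fittings tote to the spring-keeper hook

## Task

Take the small-parts tote off the plain hook and hang it fully home on the spring-keeper hook of the other stand, its bar down on the hook floor behind the nose with the sprung plate bearing on it; then let go. Push the plate back gently without ramming it against its stop and lower the bar softly, keep the tote level with both couplings in it, do not set it down on the way, and leave the other things on the table where they are.

Things in the scene. Friction and masses are not known exactly. Their poses are not given: they have to be found in the camera images.
- tote_grip (a point): Centre of the tote's upright wooden grip plate: 20 mm thick (x), 60 mm wide (y), 44 mm tall. Axes: z up, y along the tote's bar. It lies straight over the tray's middle, 196 mm above the tray's underside and 46 mm above the bar's centre; a neck 20 mm wide, 18 mm tall joins it to the bar.
- tote_bar (a point): Centre of the tote's level cross-bar: 14 mm thick (x), 140 mm long (y), 12 mm tall (z); same axes as the grip. A hook arm goes under the middle of this bar and over the tray. Its ends are the two straps, at y = +-68 mm, that carry the tray.
- tote: The tote: a steel tray 100 (x) x 140 (y) x 45 mm tall hanging by straps from its bar. Origin at the centre of the tray's underside (61 mm above the table when hung on either hook), axes as the grip; the bar's underside is 144 mm above it. 0.36 to 0.6 kg, plus two loose brass couplings of 60 g standing in the tray.
- plain_stand: Stand with the plain hook where the tote starts. Origin: table level at the post's axis; z up; arm points along -x. Base 130 x 120 x 10 mm, post 30 mm square, head 46 x 44 mm up to 215 mm. Arm 24 wide, 10 thick, top (floor) at z = 205. Pocket x = -122 to -100 mm between an upturned nose (8 thick) in front and a lip behind, both 12 mm tall; no sprung plate.
- keeper_stand: Stand with the spring-keeper hook, the tote's new place, told by the sprung plate facing the nose. Origin, axes, base, post, head, arm width and floor height (205 mm) as on the plain stand; nose 8 mm thick, 12 mm tall above the floor. With the bar home, its centre is 7 mm behind the nose's rear face and 6 mm above the floor.
- keeper_head (a point): Centre of the keeper stand's clamp head, at x = 0, z = 200 mm of the stand, same axes. The hook arm is clamped in it at an unmeasured reach: the nose's rear face is anywhere from x = -147 to -97 mm of the stand, and the rest of the hook shifts with it; it stays put in use. Behind the sprung plate: a block 34 mm wide, its top 226 mm above the table.
- keeper_mid (a point): Nominal middle of the keeper's pocket (arm at mid-reach): x = -115, z = 205 mm of the stand, same axes; the true one is up to 25 mm nearer or farther. The sprung plate (24 mm wide, 2 to 26 mm above the floor) stands 6 mm behind the nose's rear face, too near for the 14 mm bar to drop in; it yields towards +x: 2.4 N to start, 0.3 N more per mm, 8 mm with the bar home, hard stop at 10 mm.
- coupling_a_c (a point): Middle of one of the two loose brass couplings in the tray (32 mm across, 34 mm tall).
- coupling_b_c (a point): Middle of the other loose brass coupling.
- jar: Bystander: amber glass jar with a yellow lid, 60 mm across, 85 mm tall; origin at its underside's centre.
- bowl: Bystander: white bowl, 90 mm across, 35 mm tall; origin at its underside's centre.
- wrench: Bystander: steel wrench lying flat; origin at its underside's centre.
- shaker: Bystander: small glass shaker with a black cap, 36 mm across, 75 mm tall; origin at its underside's centre.
- mug: Bystander: blue mug, 80 mm across, 90 mm tall; origin at its underside's centre.

How it is judged:
On the way:
1. the tote is off the plain hook and drawn clear of it (distance of tote_bar from where it was at the start of the episode above 0.07 m and height (world z) of tote above 0.05 m), for 0.1 s.
At the end, for the whole second after the job is handed in: The tote hangs released and at rest on the keeper hook: bar on the hook floor (within 3 mm up, 4 mm down), within 10 mm of the arm's middle sideways, in the pocket behind the nose (bar 80 to 150 mm in front of the post's axis), tilted less than 7 degrees, both couplings still in the tray (x of tote_bar in the frame of keeper_stand between -0.15 and -0.08 m and z of tote_bar in the frame of keeper_stand between 0.207 and 0.214 m and y of tote_bar in the frame of keeper_stand between -0.01 and 0.01 m and angle between tote's own z axis and vertical below 0.12 rad and linear speed of tote below 0.03 m/s and contact force between tote and keeper_stand above 2 N and x of coupling_a_c in the frame of tote between -0.048 and 0.048 m and y of coupling_a_c in the frame of tote between -0.068 and 0.068 m and z of coupling_a_c in the frame of tote between 0 and 0.06 m and x of coupling_b_c in the frame of tote between -0.048 and 0.048 m and y of coupling_b_c in the frame of tote between -0.068 and 0.068 m and z of coupling_b_c in the frame of tote between 0 and 0.06 m); the robot touches nothing.
It fails at once if the tote is pressed against the keeper hook or its stand with more than 26 N in all (weight, spring clamp and push added up; 13 to 17 N when it hangs home) (contact force between tote and keeper_stand above 26 N).
It fails at once if the tote is tipped more than about 14 degrees (angle between tote's own z axis and vertical above 0.25 rad).
It fails at once if the tote is set down or dropped (its underside comes within 25 mm of the table) (height (world z) of tote below 0.025 m).
It fails at once if a bystander is shifted more than 30 mm (distance of any of jar, bowl, wrench, shaker, mug from where it was at the start of the episode above 0.03 m).
It also fails if it takes over 61 s, if anything falls off the work surface, if the arm or the gripper's body presses on something with over 40 N, if the wrist force passes 120 N, or if a joint passes its speed limit or range.

## Robot

A 6-joint arm with a two-finger parallel gripper is mounted at the origin on the work surface. World frame = base frame: x ahead of the robot, y to its left, z up, the work surface at z = 0. Lengths are in m, angles in rad, forces in N, time in s.
With the tool pointing down it reaches from about 0.25 to 0.775 m from the base axis. Payload 4 kg.
Tool frame: the origin (TCP) lies midway between the tips of the shut fingers; the grasp point (between the pads) lies 19 mm behind it (pinch_z is the x of the grasp point in the tool frame, in m); x points along the fingers, z is the direction in which the jaws open and shut, and the axes are right-handed (so a half turn about x gives the same grasp; the last joint's range is limited). The gripper opens to 85 mm and grips with 20 to 120 N. Pads are 22 mm wide; open, the fingers measure 114 mm over their backs; the gripper's body (76 mm by 85 mm) begins 54 mm behind the grasp point. The pads swing forward as they close: fully open they stand 13 mm farther back than shut.
Start: joints at [-1.228, 0.087, 1.371, -0, 1.684, -0.103], TCP at [0.237, -0.496, 0.231] pointing down, gripper open.
Joint ranges: [-3.1, 3.1], [-0.76, 2.03], [0.27, 2.55], [-1.08, 4.22], [0.17, 2.65], [-2.57, 2.57]. Speed limits (rad/s): [2.79, 2.79, 3.14, 3.14, 3.14, 3.14].

## Interface

Orientations are given as a unit quaternion [w, x, y, z].
In Python, from bench import state, camera, sign_off, search_frame, mark_of, pinch_z gives the robot as it stands. The module is installed in compiled form; this text tells all that it offers.
- The arm moves only by the tool play_rows, never from a script. Its argument "increments" is a list of rows, each an object of numbers: "dx", "dy", "dz": the shift along the tool's x, y, z in mm; "turn": the turn about the tool's x in degrees. In form: [{"dx": .., "dy": .., "dz": .., "turn": ..}, ...]. A call has 1 to 12 rows; each row shifts and turns the commanded pose from where the row before left it, along the tool's axes as they then stand; what a row does not reach is not made up. A row lasts 1/12 s, in which the tool goes at most 41.7 mm and 7.16 degrees, less where a joint would pass 70% of its speed; a pose out of reach is approached as far as the arm can. A call with a gripper value outside its range is refused whole. "fingers" is the finger opening in mm, from 0 to 85.4, set as the call begins (left out, the last holds). The fingers move at their own pace and stop on an object; the grip force is fixed at half the most. Time passes only in rows, so rows that do not move let the fingers close. It gives the time, the measured TCP pose, the force and the opening at its end, in the units of the state.
- state(): the state, without advancing time (a new reading comes with each control period).
- camera(name): name is "side" or "top" or "wrist"; returns a dict with "image" (480x640x3 uint8, red, green, blue), "fx", "fy", "cx", "cy" (pixels), "D" ([k1, k2, p1, p2, k3] as OpenCV has them; the pictures are not rectified), "extrinsics" (4x4, takes a point from camera to world coordinates); the wrist camera has in their place "hand_eye" (4x4, takes a point from camera to tool coordinates, whose origin is the TCP and whose axes are the tool frame's). Camera axes: x right, y down, z forward; pixel columns grow to the right and rows downward; lengths in m; the calibration is good to about 2 mm. A picture is of the moment at which its call begins: read the wrist's pose just before it. There is no depth.
- sign_off(): hands the job in, once; it reports no verdict.
Trained networks look in the newest picture that a camera, given by its name, has taken for a name from the list of things; names that differ only in an ending like _2 or _b are one class to them, and where a whole thing is asked for, a point or a joint stands for the part that bears it (a point fixed in the world has none). Each returns a list of dicts, best first, with "conf" (0 to 1); they miss things now and then, are a little off and sometimes report something else, mostly with a low value. They report only what shows in the picture. A call takes as long as a camera call.
- search_frame(camera, name): "position" ([x, y, z] in m, in the coordinates of the camera as it stood for that picture, good to about 4 mm: the middle of the surface that is visible of it).
- mark_of(camera, name): "position" ([x, y, z] in m, in the coordinates of the camera as it stood for that picture, good to about 4 mm: a listed point, or the origin of a listed thing).
The state is a dict: "time_s": time; "qpos": joint angles; "qvel": joint speeds; "tau": joint torques, N m; "eef_pos": TCP position; "ee_rot": TCP orientation; "wrist_force": force on the tool from outside, world axes, zero at the start; "wrist_torque": the same for the moment, N m; "grip_width": opening from 0.0 (shut) to 1.0 (fully open).
Only numpy, scipy, OpenCV 4.12 (cv2) and the standard library are available. Lean on these libraries where they do the work, as an engineer would, in place of code of your own. Each camera call takes 0.05 s, during which the arm holds its last target. There are 200 camera calls.

## Working session

There is one attempt and no reset: what is moved stays moved. The work goes in short steps, Python scripts to look and compute and a tool call to move; the robot and the scene stay as the last step left them, time stands still between calls to the robot, and variables do not carry over. Pictures are saved under pics/ and viewed, about 8 in all and at most 12, crops included, and the job is handed in when it is done.

Besides the shell and the picture viewer there is one more tool, called after "Emit:" as a command line: name --argument value ..., lists and objects as JSON in quotes. play_rows: Moves the arm, as the interface text tells. Its arguments: {"type":"object","properties":{"increments":{"type":"array"},"fingers":{"type":"number"}},"required":["increments"]}

```bash
mkdir -p pics; cat > h.py <<'E'
from bench import *
import numpy as np, cv2
from scipy.spatial.transform import Rotation as R
def T_of(s):
    q=s["ee_rot"]; T=np.eye(4); T[:3,:3]=R.from_quat([q[1],q[2],q[3],q[0]]).as_matrix(); T[:3,3]=s["eef_pos"]; return T
def cam(n):
    s=state(); c=camera(n)
    c["T"]=T_of(s)@np.array(c["hand_eye"]) if n=="wrist" else np.array(c["extrinsics"]); return c
def find(n,c,name,f=mark_of,k=2):
    return [(np.round((c["T"]@np.r_[d["position"],1])[:3],4),round(d["conf"],2)) for d in f(n,name)[:k]]
def K(c): return np.array([[c["fx"],0,c["cx"]],[0,c["fy"],c["cy"]],[0,0,1.]])
def proj(c,P):
    M=np.linalg.inv(c["T"]); r,_=cv2.Rodrigues(M[:3,:3]); return cv2.projectPoints(np.array(P,float).reshape(-1,3),r,M[:3,3],K(c),np.array(c["D"],float))[0].reshape(-1,2)
def ray(c,px):
    u=cv2.undistortPoints(np.array(px,float).reshape(-1,1,2),K(c),np.array(c["D"],float)).reshape(-1,2)
    return c["T"][:3,3],(c["T"][:3,:3]@np.c_[u,np.ones(len(u))].T).T
def at_z(c,px,z):
    o,d=ray(c,px); return o+d*((z-o[2])/d[:,2])[:,None]
def save(c,n): cv2.imwrite("pics/"+n,c["image"][:,:,::-1])
E
python3 - <<'E'
from h import *
print(state(),pinch_z)
for n in ["side","top"]:
    c=cam(n); save(c,n+"0.png"); print(n,c["T"].round(3).tolist())
    for k in "tote_grip tote_bar tote plain_stand keeper_stand keeper_head keeper_mid jar bowl wrench shaker mug".split(): print(k,find(n,c,k))
E
```

```text
{'time_s': 0.0, 'qpos': array([-1.22808955e+00,  8.79750853e-02,  1.37231377e+00, -3.59292840e-05,
        1.68361272e+00, -1.03117986e-01]), 'qvel': array([ 0.0007355 ,  0.00077966, -0.00150999,  0.00128713, -0.00110414,
       -0.00090062]), 'tau': array([ 3.42440826e-04, -3.51862872e+01, -3.13276792e+01, -1.70467024e-04,
        1.07401412e-02, -1.37607233e-05]), 'eef_pos': array([ 0.23696138, -0.49575785,  0.23009798]), 'ee_rot': array([ 0.59751329,  0.37758856,  0.59881303, -0.3766002 ]), 'wrist_force': array([ 0.85699385, -0.5714312 , -0.01294839]), 'wrist_torque': array([-0.02044361, -0.02442396,  0.05016178]), 'grip_width': 0.9961808620947831} -0.0187
side [[-0.802, -0.413, 0.432, 0.122], [-0.597, 0.533, -0.599, 0.655], [0.017, -0.739, -0.674, 0.832], [0.0, 0.0, 0.0, 1.0]]
tote_grip [(array([0.5888, 0.1762, 0.2606]), 0.68)]
tote_bar [(array([0.5924, 0.1745, 0.211 ]), 0.6)]
tote []
plain_stand [(array([0.6992, 0.1519, 0.0008]), 0.58)]
keeper_stand [(array([ 0.6711, -0.2058, -0.0008]), 0.87)]
keeper_head [(array([ 0.6785, -0.2039,  0.1953]), 0.89)]
keeper_mid [(array([ 0.5635, 
[... 688 characters left out ...]
91)]
tote [(array([0.5897, 0.1723, 0.0619]), 0.88), (array([ 0.3899, -0.1266,  0.005 ]), 0.42)]
plain_stand [(array([0.6956, 0.1553, 0.0011]), 0.6)]
keeper_stand [(array([ 0.6723, -0.2078, -0.0007]), 0.95)]
keeper_head [(array([ 0.6751, -0.2103,  0.202 ]), 0.58), (array([0.486 , 0.0356, 0.0028]), 0.33)]
keeper_mid [(array([ 0.5612, -0.2311,  0.206 ]), 0.62)]
jar [(array([ 0.6839, -0.0067,  0.0007]), 0.61)]
bowl [(array([ 0.4877,  0.0352, -0.0027]), 0.61)]
wrench [(array([ 0.3913, -0.1252,  0.0022]), 0.67), (array([0.5877, 0.1756, 0.2106]), 0.58)]
shaker [(array([0.625 , 0.0066, 0.0018]), 0.72)]
mug [(array([5.434e-01, 4.347e-01, 2.000e-04]), 0.76), (array([ 0.5593, -0.2307,  0.2056]), 0.26)]
```

View pics/side0.png

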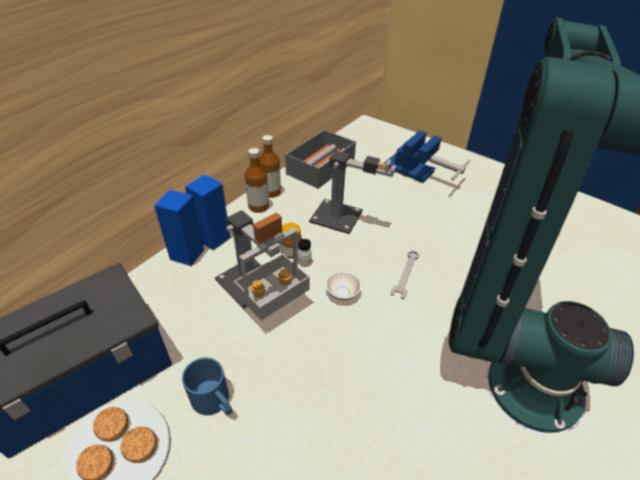

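View pics/top0.png

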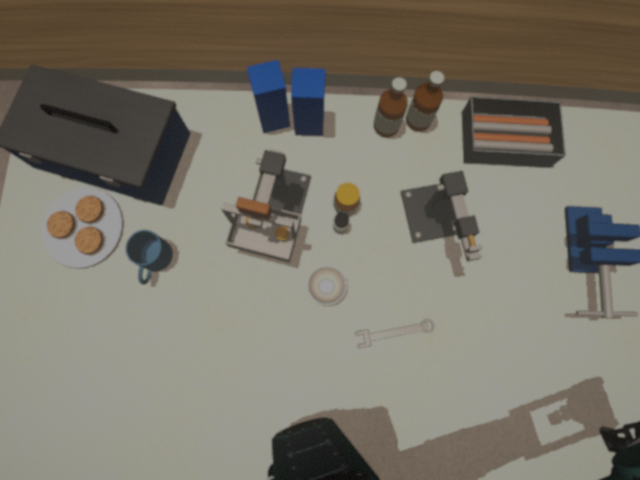

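```bash
python3 - <<'E'
from h import *
T=T_of(state()); print(T.round(3)); c=cam("wrist"); print(np.array(c["hand_eye"]).round(3)); print(c["fx"],c["cx"],c["D"])
E
```

```text
[[ 0.     0.902  0.431  0.237]
 [-0.     0.431 -0.902 -0.496]
 [-1.    -0.     0.     0.231]
 [ 0.     0.     0.     1.   ]]
[[ 0.    -0.27   0.963 -0.142]
 [-0.001 -0.963 -0.27   0.069]
 [ 1.    -0.001 -0.    -0.001]
 [ 0.     0.     0.     1.   ]]
426.06927006404754 315.94461448655085 [-0.03109352  0.          0.          0.          0.        ]
```

Emit:
play_rows --increments '[{"dx":-10,"dy":20,"dz":-5},{"dx":-10,"dy":33,"dz":-9},{"dx":-10,"dy":34,"dz":-9},{"dx":-10,"dy":34,"dz":-9},{"dx":-10,"dy":34,"dz":-9},{"dx":-10,"dy":34,"dz":-9},{"dx":-10,"dy":34,"dz":-9},{"dx":-10,"dy":34,"dz":-9},{"dx":-10,"dy":34,"dz":-9},{"dx":-10,"dy":34,"dz":-9},{"dy":34,"dz":-9},{"dy":20,"dz":-5}]'

```text
invalid input at $.increments[0]: expected keys dx, dy, dz, turn
```

Emit:
play_rows --increments '[{"turn":-7},{"turn":-7},{"turn":-7},{"turn":-7},{"turn":-7},{"turn":-7},{"turn":-7},{"turn":-7},{"turn":-7},{"turn":-7},{"turn":-6.5},{}]'

```text
invalid input at $.increments[0]: expected keys dx, dy, dz, turn
```

```bash
python3 - <<'E'
from h import *
print(T_of(state()).round(3)); c=cam("wrist"); save(c,"w1.png")
for k in "keeper_head keeper_mid keeper_stand".split(): print(k,find("wrist",c,k))
E
```

```text
[[ 0.     0.902  0.431  0.237]
 [-0.     0.431 -0.902 -0.496]
 [-1.    -0.     0.     0.231]
 [ 0.     0.     0.     1.   ]]
keeper_head []
keeper_mid []
keeper_stand []
```

View pics/w1.png

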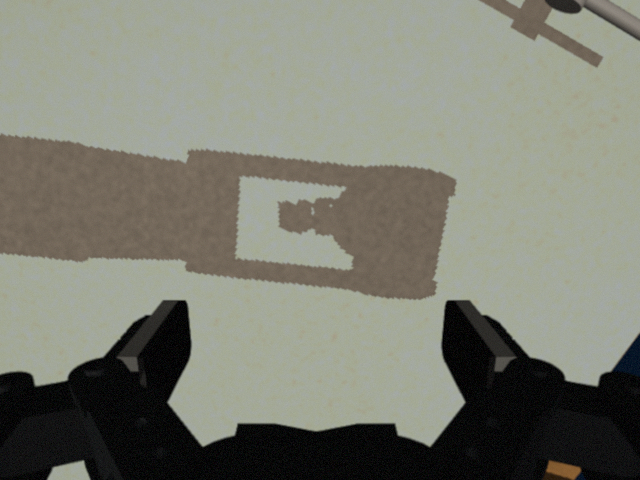

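The picture shows only the table and the gripper's shadow, with the fingertips at about (185,300) and (445,300). The moves were refused because every row needs all four keys, so I'll resend them complete.

Emit:
play_rows --increments '[{"dx":-10,"dy":20,"dz":-5,"turn":0},{"dx":-10,"dy":33,"dz":-9,"turn":0},{"dx":-10,"dy":34,"dz":-9,"turn":0},{"dx":-10,"dy":34,"dz":-9,"turn":0},{"dx":-10,"dy":34,"dz":-9,"turn":0},{"dx":-10,"dy":34,"dz":-9,"turn":0},{"dx":-10,"dy":34,"dz":-9,"turn":0},{"dx":-10,"dy":34,"dz":-9,"turn":0},{"dx":-10,"dy":34,"dz":-9,"turn":0},{"dx":-10,"dy":34,"dz":-9,"turn":0},{"dx":0,"dy":34,"dz":-9,"turn":0},{"dx":0,"dy":20,"dz":-5,"turn":0}]'

```text
time_s: 2.55
eef_pos: [0.5385, -0.24, 0.3322]
ee_rot: [0.6, 0.377, 0.598, -0.376]
wrist_force: [0.1, -1.1, -0.7]
grip_width: 0.998
```

Emit:
play_rows --increments '[{"dx":0,"dy":0,"dz":0,"turn":-7},{"dx":0,"dy":0,"dz":0,"turn":-7},{"dx":0,"dy":0,"dz":0,"turn":-7},{"dx":0,"dy":0,"dz":0,"turn":-7},{"dx":0,"dy":0,"dz":0,"turn":-7},{"dx":0,"dy":0,"dz":0,"turn":-7},{"dx":0,"dy":0,"dz":0,"turn":-7},{"dx":0,"dy":0,"dz":0,"turn":-7},{"dx":0,"dy":0,"dz":0,"turn":-7},{"dx":0,"dy":0,"dz":0,"turn":-7},{"dx":0,"dy":0,"dz":0,"turn":-6.5},{"dx":0,"dy":0,"dz":0,"turn":0}]'

```text
time_s: 3.55
eef_pos: [0.536, -0.2426, 0.3313]
ee_rot: [0.703, -0.075, 0.703, 0.075]
wrist_force: [0.9, 0.6, 0.1]
grip_width: 0.999
```

```bash
python3 - <<'E'
from h import *
print(T_of(state()).round(3)); c=cam("wrist"); save(c,"w2.png")
for k in "keeper_head keeper_mid keeper_stand".split(): print(k,find("wrist",c,k))
E
```

```text
[[ 0.    -0.21   0.978  0.536]
 [-0.     0.978  0.21  -0.243]
 [-1.    -0.    -0.     0.331]
 [ 0.     0.     0.     1.   ]]
keeper_head [(array([ 0.6723, -0.2068,  0.1967]), 0.92)]
keeper_mid [(array([ 0.5583, -0.2321,  0.2054]), 0.93)]
keeper_stand [(array([ 0.6717, -0.2093,  0.0061]), 0.82)]
```

View pics/w2.png

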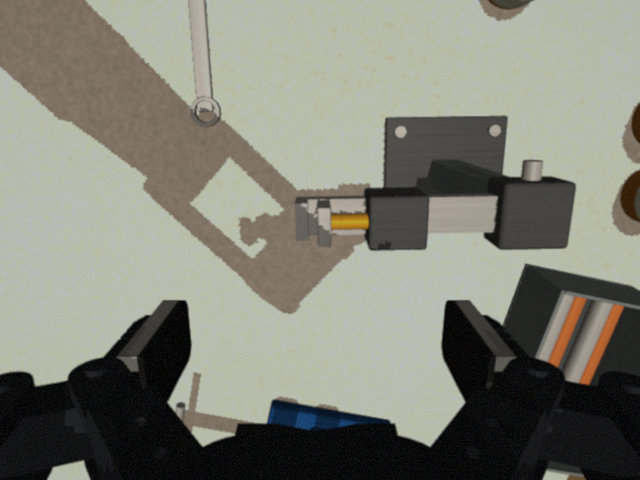

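```bash
python3 - <<'E'
import cv2
i=cv2.imread("pics/w2.png")[180:255,285:385]; cv2.imwrite("pics/w2c.png",cv2.resize(i,None,fx=8,fy=8,interpolation=cv2.INTER_NEAREST))
E
```

```text
(no output)
```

View pics/w2c.png

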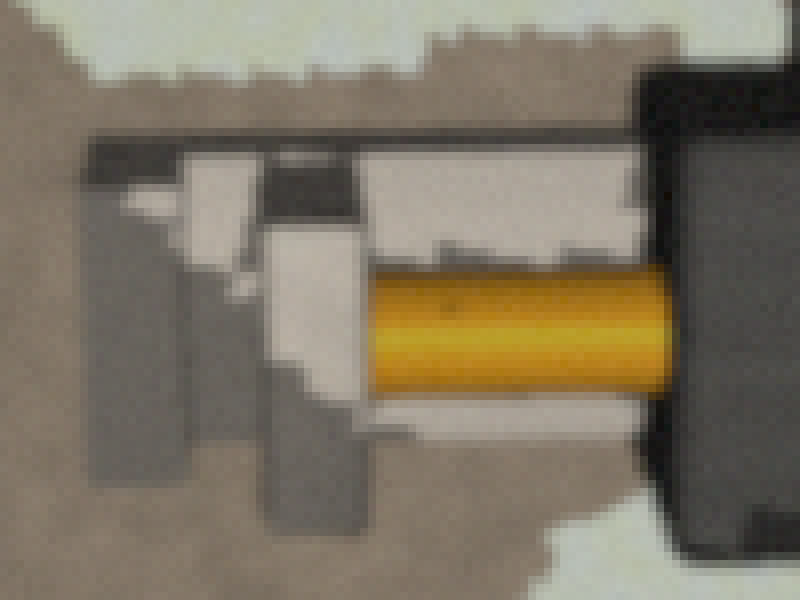

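```bash
python3 - <<'E'
from h import *
T=np.array([[0,-.21,.978,.536],[0,.978,.21,-.243],[-1,0,0,.331],[0,0,0,1]])
c=cam("wrist"); T=T_of(state())
px=lambda l:[(285+x/8-.5,180+y/8-.5) for x,y in l]
n=at_z(c,px([(187,185),(187,485),(88,185),(88,485)]),.217); p=at_z(c,px([(265,223),(265,533),(368,223),(368,533)]),.231)
bl=at_z(c,px([(690,135),(690,555)]),.226)
print(n.round(4),p.round(4),bl.round(4),sep="\n")
for q in(n,p):
    d=q[0]-q[1]; print(np.linalg.norm(d[:2]),np.degrees(np.arctan2(-d[0],d[1])))
h=np.array([.6725,-.2075]);m=(n[0]+n[1])[:2]/2
for y in (8,10,12,14):
    a=np.radians(y); ex=np.array([np.cos(a),np.sin(a)]); ey=np.array([-ex[1],ex[0]]); print(y,(m-h)@ex,(m-h)@ey, (p[:2].mean(0)[:2]-h)@ex,(p[:2].mean(0)[:2]-h)@ey)
E
```

```text
[[ 0.5283 -0.2275  0.217 ]
 [ 0.5331 -0.251   0.217 ]
 [ 0.5208 -0.2291  0.217 ]
 [ 0.5255 -0.2526  0.217 ]]
[[ 0.534  -0.2262  0.231 ]
 [ 0.5389 -0.2493  0.231 ]
 [ 0.5414 -0.2247  0.231 ]
 [ 0.5465 -0.2478  0.231 ]]
[[ 0.5636 -0.2143  0.226 ]
 [ 0.5714 -0.2459  0.226 ]]
0.024032534601985137 11.581247817164162
0.023644959471538787 11.934018590322907
8 -0.14487551020009168 -0.011723714164312584 -0.13890891955403872 -0.01105673607210592
10 -0.14519640767750155 -0.006660490003906592 -0.13921017451752868 -0.006202149227309654
12 -0.14534040569794843 -0.0015891510624006788 -0.13934182332705256 -0.0013400060190477646
14 -0.1453073288220256 0.0034841240148848207 -0.13930370558881486 0.0035237697801362364
```

The crop shows the nose top at crop x 88–187, the sprung plate at x 265–368 and the spring behind it. The nose width comes out at 24.0 mm and the gap at 6 mm, matching the sizes given, with the hook's yaw about 12°. Now to the tote.

Emit:
play_rows --increments '[{"dx":-3,"dy":20,"dz":7,"turn":0},{"dx":-3,"dy":36,"dz":12.6,"turn":0},{"dx":-3,"dy":36,"dz":12.6,"turn":0},{"dx":-3,"dy":36,"dz":12.6,"turn":0},{"dx":-3,"dy":36,"dz":12.6,"turn":0},{"dx":-3,"dy":36,"dz":12.6,"turn":0},{"dx":-3,"dy":36,"dz":12.6,"turn":0},{"dx":-3,"dy":36,"dz":12.6,"turn":0},{"dx":-3,"dy":36,"dz":12.6,"turn":0},{"dx":-3,"dy":36,"dz":12.6,"turn":0},{"dx":0,"dy":36,"dz":12.6,"turn":0},{"dx":0,"dy":18,"dz":6,"turn":0}]'

```text
time_s: 4.8
eef_pos: [0.5887, 0.18, 0.3611]
ee_rot: [0.703, -0.075, 0.703, 0.076]
wrist_force: [0.1, -0.9, -0.4]
grip_width: 0.997
```

Emit:
play_rows --increments '[{"dx":0,"dy":0,"dz":0,"turn":6},{"dx":0,"dy":0,"dz":0,"turn":6},{"dx":0,"dy":0,"dz":0,"turn":6},{"dx":0,"dy":0,"dz":0,"turn":5.5},{"dx":0,"dy":0,"dz":0,"turn":0}]'

```text
time_s: 5.22
eef_pos: [0.5889, 0.1758, 0.3612]
ee_rot: [0.703, 0.071, 0.704, -0.071]
wrist_force: [-0.9, 0.2, -0.5]
grip_width: 0.999
```

```bash
python3 - <<'E'
from h import *
print(T_of(state()).round(4)); c=cam("wrist"); save(c,"w3.png")
for k in "tote_grip tote_bar tote plain_stand coupling_a_c".split(): print(k,find("wrist",c,k))
E
```

```text
[[-1.000e-04  2.009e-01  9.796e-01  5.889e-01]
 [-1.000e-04  9.796e-01 -2.009e-01  1.758e-01]
 [-1.000e+00 -2.000e-04 -0.000e+00  3.612e-01]
 [ 0.000e+00  0.000e+00  0.000e+00  1.000e+00]]
tote_grip [(array([0.5882, 0.1725, 0.2579]), 0.92)]
tote_bar [(array([ 0.3885, -0.1247, -0.0017]), 0.19)]
tote [(array([0.5931, 0.1764, 0.0627]), 0.79)]
plain_stand []
coupling_a_c []
```

View pics/w3.png

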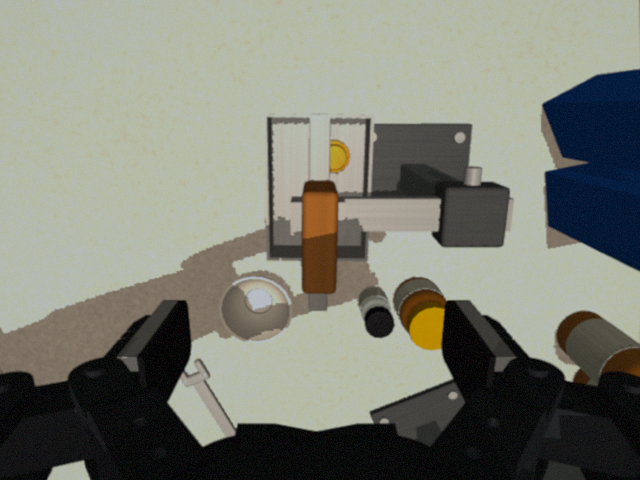

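Grip plate top at cols 303–337, rows ~190–292, centered between the fingers. I'll segment it for position and yaw.

```bash
python3 - <<'E'
from h import *
c=cam("wrist"); i=c["image"].astype(int)
m=((i[:,:,0]-i[:,:,2]>50)).astype(np.uint8); m[:, :295]=0; m[:,345:]=0; m[:182]=0; m[300:]=0
T=T_of(state())
L=[];Rr=[]
for r in range(195,288,3):
    x=np.where(m[r])[0]
    L.append((x[0]-.5,r));Rr.append((x[-1]+.5,r))
for e in(L,Rr):
    P=at_z(c,e,.279); f=np.polyfit(P[:,1],P[:,0],1); print("yaw",np.degrees(np.arctan(-f[0])),P[[0,15,-1]].round(4).tolist())
x=np.where(m[:,318])[0]; print(x[0],x[-1],at_z(c,[(319,x[0]),(319,x[-1])],.279).round(4))
x=np.where(m[:,310])[0]; print(x[0],x[-1])
s=i[175:200,318].tolist(); print(s)
E
```

```text
yaw -11.677433594086585 [[0.5874, 0.2037, 0.279], [0.5822, 0.1791, 0.279], [0.5767, 0.153, 0.279]]
yaw -12.648314188302598 [[0.6057, 0.1999, 0.279], [0.6, 0.1755, 0.279], [0.5945, 0.1494, 0.279]]
183 291 [[0.5973 0.2082 0.279 ]
 [0.5851 0.1475 0.279 ]]
184 291
[[180, 177, 165], [183, 179, 166], [182, 177, 167], [181, 176, 164], [157, 150, 137], [104, 93, 83], [66, 48, 32], [61, 36, 12], [58, 33, 6], [58, 30, 5], [61, 36, 9], [63, 34, 14], [61, 37, 14], [58, 32, 14], [62, 35, 15], [64, 39, 15], [85, 50, 25], [113, 67, 26], [132, 79, 35], [138, 84, 32], [149, 89, 41], [154, 90, 33], [155, 90, 34], [157, 89, 31], [159, 94, 42]]
```

Emit:
play_rows --increments '[{"dx":5,"dy":0,"dz":2,"turn":0.4},{"dx":15,"dy":0,"dz":0,"turn":0},{"dx":20,"dy":0,"dz":0,"turn":0},{"dx":20,"dy":0,"dz":0,"turn":0},{"dx":20,"dy":0,"dz":0,"turn":0},{"dx":20,"dy":0,"dz":0,"turn":0},{"dx":15,"dy":0,"dz":0,"turn":0},{"dx":6,"dy":0,"dz":0,"turn":0},{"dx":0,"dy":0,"dz":0,"turn":0}]'

```text
time_s: 6.32
eef_pos: [0.5899, 0.1749, 0.2376]
ee_rot: [0.702, 0.073, 0.705, -0.074]
wrist_force: [0.1, 0.1, -0.3]
grip_width: 1.002
```

Emit:
play_rows --increments '[{"dx":0,"dy":0,"dz":0,"turn":0},{"dx":0,"dy":0,"dz":0,"turn":0},{"dx":0,"dy":0,"dz":0,"turn":0},{"dx":0,"dy":0,"dz":0,"turn":0},{"dx":0,"dy":0,"dz":0,"turn":0},{"dx":0,"dy":0,"dz":0,"turn":0},{"dx":0,"dy":0,"dz":0,"turn":0},{"dx":0,"dy":0,"dz":0,"turn":0},{"dx":0,"dy":0,"dz":0,"turn":0},{"dx":0,"dy":0,"dz":0,"turn":0},{"dx":0,"dy":0,"dz":0,"turn":0},{"dx":0,"dy":0,"dz":0,"turn":0}]' --fingers 0

```text
time_s: 7.32
eef_pos: [0.591, 0.1753, 0.2413]
ee_rot: [0.704, 0.073, 0.703, -0.073]
wrist_force: [-1.3, -0.9, 5.2]
grip_width: 0.224
```

Emit:
play_rows --increments '[{"dx":-2,"dy":0,"dz":0,"turn":0},{"dx":-4,"dy":0,"dz":0,"turn":0},{"dx":-4,"dy":0,"dz":0,"turn":0},{"dx":-4,"dy":0,"dz":0,"turn":0},{"dx":-4,"dy":0,"dz":0,"turn":0},{"dx":-4,"dy":0,"dz":0,"turn":0},{"dx":-2,"dy":0,"dz":0,"turn":0},{"dx":0,"dy":0,"dz":0,"turn":0}]'

```text
time_s: 7.98
eef_pos: [0.5912, 0.1753, 0.2652]
ee_rot: [0.704, 0.073, 0.703, -0.073]
wrist_force: [-0.8, -0.0, -5.4]
grip_width: 0.228
```

Emit:
play_rows --increments '[{"dx":0,"dy":0,"dz":-3,"turn":0},{"dx":0,"dy":0,"dz":-6,"turn":0},{"dx":0,"dy":0,"dz":-9,"turn":0},{"dx":0,"dy":0,"dz":-12,"turn":0},{"dx":0,"dy":0,"dz":-14,"turn":0},{"dx":0,"dy":0,"dz":-14,"turn":0},{"dx":-3,"dy":0,"dz":-14,"turn":0},{"dx":-6,"dy":0,"dz":-12,"turn":0},{"dx":-10,"dy":0,"dz":-9,"turn":0},{"dx":-10,"dy":0,"dz":-6,"turn":0},{"dx":-10,"dy":0,"dz":-3,"turn":0},{"dx":-6,"dy":0,"dz":0,"turn":0}]'

```text
time_s: 8.98
eef_pos: [0.4912, 0.1965, 0.3124]
ee_rot: [0.705, 0.073, 0.702, -0.072]
wrist_force: [1.7, -0.2, -5.4]
grip_width: 0.228
```

```bash
python3 - <<'E'
from h import *
print(T_of(state()).round(4), state()["wrist_force"])
c=cam("wrist"); save(c,"w4.png")
E
```

```text
[[ 0.0043  0.205   0.9788  0.4912]
 [ 0.0011  0.9788 -0.205   0.1965]
 [-1.      0.002   0.004   0.3124]
 [ 0.      0.      0.      1.    ]] [ 1.70123178 -0.16516065 -5.37978336]
```

View pics/w4.png

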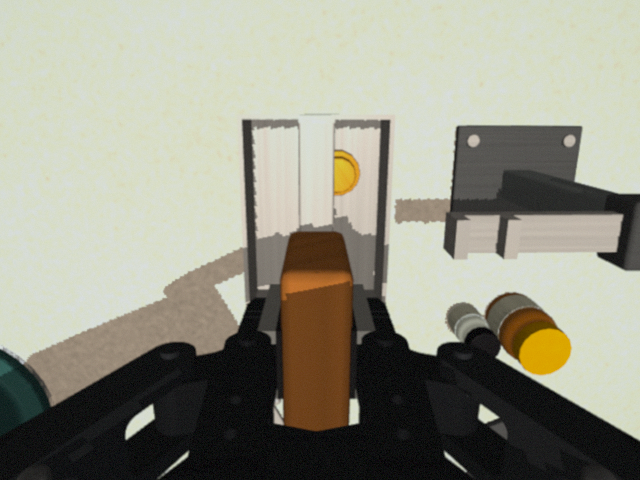

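The tote hangs level in the grip, with the plate at cols 283–350; one coupling is visible at (345,172). Now across to a point in front of the keeper.

Emit:
play_rows --increments '[{"dx":0,"dy":-4,"dz":0.6,"turn":0},{"dx":0,"dy":-8,"dz":1.3,"turn":0},{"dx":0,"dy":-12,"dz":1.9,"turn":0},{"dx":0,"dy":-16,"dz":2.5,"turn":0},{"dx":0,"dy":-20,"dz":3.2,"turn":0},{"dx":0,"dy":-24,"dz":3.8,"turn":0},{"dx":0,"dy":-28,"dz":4.4,"turn":0},{"dx":0,"dy":-28,"dz":4.4,"turn":0},{"dx":0,"dy":-28,"dz":4.4,"turn":0},{"dx":0,"dy":-28,"dz":4.4,"turn":0},{"dx":0,"dy":-28,"dz":4.4,"turn":0},{"dx":0,"dy":-28,"dz":4.4,"turn":0}]'

```text
time_s: 10.03
eef_pos: [0.4771, -0.0613, 0.3085]
ee_rot: [0.703, 0.073, 0.704, -0.074]
wrist_force: [0.4, 0.5, -6.0]
grip_width: 0.229
```

Emit:
play_rows --increments '[{"dx":0,"dy":-28,"dz":4.4,"turn":0},{"dx":0,"dy":-28,"dz":4.4,"turn":0},{"dx":0,"dy":-27,"dz":4.4,"turn":0},{"dx":0,"dy":-25,"dz":4.4,"turn":0},{"dx":0,"dy":-24,"dz":3.8,"turn":0},{"dx":0,"dy":-20,"dz":3.2,"turn":0},{"dx":0,"dy":-16,"dz":2.5,"turn":0},{"dx":0,"dy":-12,"dz":1.9,"turn":0},{"dx":0,"dy":-8,"dz":1.3,"turn":0},{"dx":0,"dy":-4,"dz":0.6,"turn":0},{"dx":0,"dy":0,"dz":0,"turn":0}]'

```text
time_s: 10.95
eef_pos: [0.4685, -0.2536, 0.3089]
ee_rot: [0.703, 0.074, 0.704, -0.073]
wrist_force: [-0.0, 0.1, -5.9]
grip_width: 0.226
```

Emit:
play_rows --increments '[{"dx":0,"dy":0,"dz":0,"turn":-1},{"dx":0,"dy":0,"dz":0,"turn":-2},{"dx":0,"dy":0,"dz":0,"turn":-3},{"dx":0,"dy":0,"dz":0,"turn":-4},{"dx":0,"dy":0,"dz":0,"turn":-4},{"dx":0,"dy":0,"dz":0,"turn":-4},{"dx":0,"dy":0,"dz":0,"turn":-3},{"dx":0,"dy":0,"dz":0,"turn":-2},{"dx":0,"dy":0,"dz":0,"turn":-1},{"dx":0,"dy":0,"dz":0,"turn":0},{"dx":0,"dy":0,"dz":0,"turn":0}]'

```text
time_s: 11.87
eef_pos: [0.469, -0.2522, 0.3095]
ee_rot: [0.703, -0.075, 0.703, 0.075]
wrist_force: [0.1, -0.1, -6.2]
grip_width: 0.226
```

```bash
python3 - <<'E'
from h import *
s=state();T=T_of(s)
print(T.round(4), s["wrist_force"])
d=np.array([.5375,-.2378,.2413])-T[:3,3]; print("to home, tool mm",(T[:3,:3].T@d*1e3).round(1))
c=cam("wrist"); save(c,"w5.png"); print(find("wrist",c,"keeper_mid"),find("wrist",c,"keeper_head"))
E
```

```text
[[ 3.000e-04 -2.110e-01  9.775e-01  4.690e-01]
 [-1.000e-04  9.775e-01  2.110e-01 -2.522e-01]
 [-1.000e+00 -1.000e-04  2.000e-04  3.095e-01]
 [ 0.000e+00  0.000e+00  0.000e+00  1.000e+00]] [ 0.05811238 -0.10445159 -6.23838124]
to home, tool mm [68.2 -0.4 70. ]
[(array([ 0.5585, -0.233 ,  0.2045]), 0.97)] []
```

View pics/w5.png

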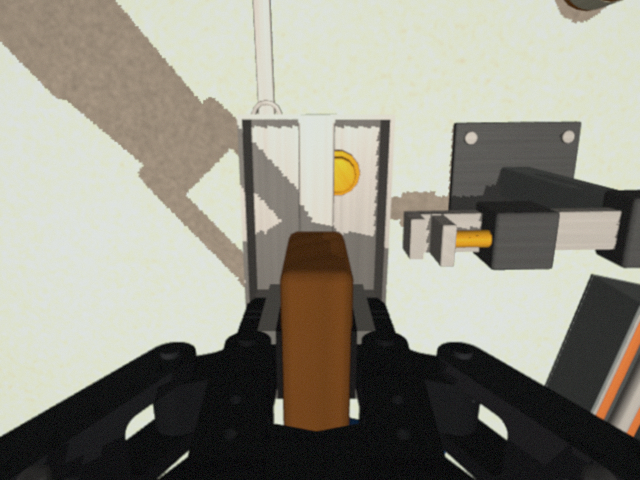

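Nose at (412,235) and sprung plate at (445,240), in line with the bar. Lowering to 17 mm above home height, then advancing to just short of the plate.

Emit:
play_rows --increments '[{"dx":3,"dy":0,"dz":0,"turn":0},{"dx":6,"dy":0,"dz":0,"turn":0},{"dx":9,"dy":0,"dz":0,"turn":0},{"dx":10,"dy":0,"dz":0,"turn":0},{"dx":9,"dy":0,"dz":0,"turn":0},{"dx":7,"dy":0,"dz":0,"turn":0},{"dx":5,"dy":0,"dz":0,"turn":0},{"dx":2,"dy":0,"dz":0,"turn":0},{"dx":0,"dy":0,"dz":0,"turn":0},{"dx":0,"dy":0,"dz":0,"turn":0}]'

```text
time_s: 12.85
eef_pos: [0.469, -0.2529, 0.2586]
ee_rot: [0.703, -0.075, 0.703, 0.075]
wrist_force: [-1.1, -0.1, -6.0]
grip_width: 0.226
```

Emit:
play_rows --increments '[{"dx":0,"dy":0,"dz":3,"turn":0},{"dx":0,"dy":0,"dz":5,"turn":0},{"dx":0,"dy":0,"dz":7,"turn":0},{"dx":0,"dy":0,"dz":8,"turn":0},{"dx":0,"dy":0,"dz":8,"turn":0},{"dx":0,"dy":0,"dz":8,"turn":0},{"dx":0,"dy":0,"dz":7,"turn":0},{"dx":0,"dy":0,"dz":5,"turn":0},{"dx":0,"dy":0,"dz":3,"turn":0},{"dx":0,"dy":0,"dz":2,"turn":0},{"dx":0,"dy":0,"dz":0,"turn":0},{"dx":0,"dy":0,"dz":0,"turn":0}]'

```text
time_s: 13.85
eef_pos: [0.5235, -0.2411, 0.2583]
ee_rot: [0.703, -0.075, 0.703, 0.075]
wrist_force: [-0.1, -0.8, -5.8]
grip_width: 0.225
```

```bash
python3 - <<'E'
from h import *
s=state();T=T_of(s)
print(T.round(4), s["wrist_force"])
d=np.array([.5375,-.2378,.2413])-T[:3,3]; print("to home, tool mm",(T[:3,:3].T@d*1e3).round(1), "force tool",T[:3,:3].T@s["wrist_force"])
c=cam("wrist"); save(c,"w6.png")
E
```

```text
[[-4.000e-04 -2.102e-01  9.777e-01  5.235e-01]
 [-1.000e-04  9.777e-01  2.102e-01 -2.411e-01]
 [-1.000e+00  0.000e+00 -4.000e-04  2.583e-01]
 [ 0.000e+00  0.000e+00  0.000e+00  1.000e+00]] [-0.11725062 -0.76960419 -5.78728141]
to home, tool mm [17.   0.3 14.4] force tool [ 5.78740233 -0.72777404 -0.27383147]
```

View pics/w6.png

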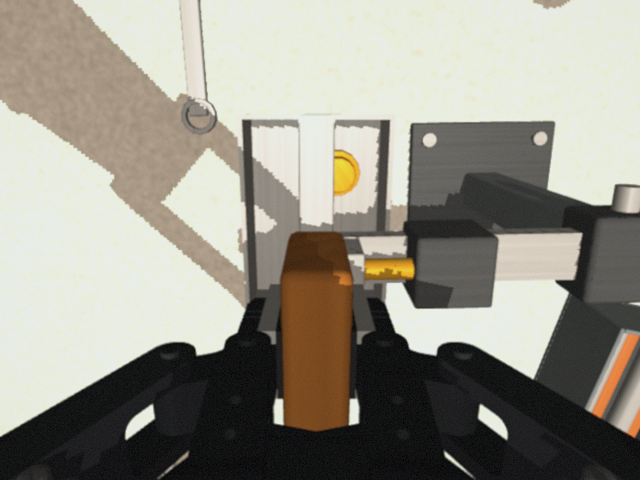

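Bar is over the nose, with plate and spring visible at (355–410,268). Now creeping forward and watching the force.

Emit:
play_rows --increments '[{"dx":0,"dy":0,"dz":1.5,"turn":0},{"dx":0,"dy":0,"dz":1.5,"turn":0},{"dx":0,"dy":0,"dz":1,"turn":0},{"dx":0,"dy":0,"dz":0,"turn":0},{"dx":0,"dy":0,"dz":0,"turn":0}]'

```text
time_s: 14.32
eef_pos: [0.5275, -0.2402, 0.2583]
ee_rot: [0.703, -0.075, 0.703, 0.075]
wrist_force: [0.7, 0.0, -5.9]
grip_width: 0.227
```

Emit:
play_rows --increments '[{"dx":0,"dy":0,"dz":1,"turn":0},{"dx":0,"dy":0,"dz":1,"turn":0},{"dx":0,"dy":0,"dz":0,"turn":0},{"dx":0,"dy":0,"dz":0,"turn":0}]'

```text
time_s: 14.65
eef_pos: [0.5291, -0.2399, 0.2583]
ee_rot: [0.703, -0.075, 0.703, 0.075]
wrist_force: [-1.8, -0.6, -4.9]
grip_width: 0.227
```

Emit:
play_rows --increments '[{"dx":0,"dy":0,"dz":1,"turn":0},{"dx":0,"dy":0,"dz":1,"turn":0},{"dx":0,"dy":0,"dz":0,"turn":0},{"dx":0,"dy":0,"dz":0,"turn":0}]'

```text
time_s: 14.98
eef_pos: [0.5312, -0.2394, 0.2584]
ee_rot: [0.703, -0.075, 0.703, 0.075]
wrist_force: [-3.0, -0.7, -4.9]
grip_width: 0.228
```

Emit:
play_rows --increments '[{"dx":0,"dy":0,"dz":1,"turn":0},{"dx":0,"dy":0,"dz":1,"turn":0},{"dx":0,"dy":0,"dz":0,"turn":0},{"dx":0,"dy":0,"dz":0,"turn":0}]'

```text
time_s: 15.32
eef_pos: [0.5333, -0.239, 0.2584]
ee_rot: [0.703, -0.075, 0.703, 0.075]
wrist_force: [-3.5, -0.3, -4.1]
grip_width: 0.226
```

Contact at x≈0.529 with 3.0 then 3.5 N, agreeing with the vision prediction and the spring law. Pushing to about 9 mm of compression.

Emit:
play_rows --increments '[{"dx":0,"dy":0,"dz":1,"turn":0},{"dx":0,"dy":0,"dz":1,"turn":0},{"dx":0,"dy":0,"dz":1,"turn":0},{"dx":0,"dy":0,"dz":1,"turn":0},{"dx":0,"dy":0,"dz":0.7,"turn":0},{"dx":0,"dy":0,"dz":0,"turn":0},{"dx":0,"dy":0,"dz":0,"turn":0},{"dx":0,"dy":0,"dz":0,"turn":0}]'

```text
time_s: 15.98
eef_pos: [0.5378, -0.2379, 0.2584]
ee_rot: [0.703, -0.075, 0.703, 0.075]
wrist_force: [-4.5, -0.4, -4.2]
grip_width: 0.227
```

Emit:
play_rows --increments '[{"dx":1,"dy":0,"dz":0,"turn":0},{"dx":1,"dy":0,"dz":0,"turn":0},{"dx":1,"dy":0,"dz":0,"turn":0},{"dx":0,"dy":0,"dz":0,"turn":0},{"dx":0,"dy":0,"dz":0,"turn":0}]'

```text
time_s: 16.4
eef_pos: [0.5378, -0.2381, 0.2553]
ee_rot: [0.703, -0.075, 0.703, 0.075]
wrist_force: [-4.1, -1.0, -3.6]
grip_width: 0.227
```

Emit:
play_rows --increments '[{"dx":0.7,"dy":0,"dz":0,"turn":0},{"dx":0.7,"dy":0,"dz":0,"turn":0},{"dx":0.6,"dy":0,"dz":0,"turn":0},{"dx":0,"dy":0,"dz":0,"turn":0},{"dx":0,"dy":0,"dz":0,"turn":0}]'

```text
time_s: 16.82
eef_pos: [0.5378, -0.2381, 0.2534]
ee_rot: [0.703, -0.075, 0.703, 0.075]
wrist_force: [-4.9, -0.4, -4.6]
grip_width: 0.225
```

Emit:
play_rows --increments '[{"dx":0.7,"dy":0,"dz":0,"turn":0},{"dx":0.7,"dy":0,"dz":0,"turn":0},{"dx":0.6,"dy":0,"dz":0,"turn":0},{"dx":0,"dy":0,"dz":0,"turn":0},{"dx":0,"dy":0,"dz":0,"turn":0}]'

```text
time_s: 17.23
eef_pos: [0.5379, -0.2382, 0.2514]
ee_rot: [0.703, -0.075, 0.703, 0.075]
wrist_force: [-4.8, -0.1, -4.3]
grip_width: 0.229
```

The bar underside is now about 2 mm below the nose top with no nose contact. Continuing down.

Emit:
play_rows --increments '[{"dx":0.8,"dy":0,"dz":0,"turn":0},{"dx":0.8,"dy":0,"dz":0,"turn":0},{"dx":0.8,"dy":0,"dz":0,"turn":0},{"dx":0.8,"dy":0,"dz":0,"turn":0},{"dx":0.8,"dy":0,"dz":0,"turn":0},{"dx":0,"dy":0,"dz":0,"turn":0},{"dx":0,"dy":0,"dz":0,"turn":0}]'

```text
time_s: 17.82
eef_pos: [0.5378, -0.2382, 0.2474]
ee_rot: [0.703, -0.075, 0.703, 0.075]
wrist_force: [-4.9, -0.4, -4.3]
grip_width: 0.225
```

Emit:
play_rows --increments '[{"dx":0.7,"dy":0,"dz":0,"turn":0},{"dx":0.7,"dy":0,"dz":0,"turn":0},{"dx":0.7,"dy":0,"dz":0,"turn":0},{"dx":0.7,"dy":0,"dz":0,"turn":0},{"dx":0.7,"dy":0,"dz":0,"turn":0},{"dx":0,"dy":0,"dz":0,"turn":0},{"dx":0,"dy":0,"dz":0,"turn":0}]'

```text
time_s: 18.4
eef_pos: [0.5379, -0.2383, 0.2439]
ee_rot: [0.703, -0.075, 0.703, 0.074]
wrist_force: [-5.2, -1.6, -3.9]
grip_width: 0.225
```

Emit:
play_rows --increments '[{"dx":0.5,"dy":0,"dz":0,"turn":0},{"dx":0.5,"dy":0,"dz":0,"turn":0},{"dx":0,"dy":0,"dz":0,"turn":0},{"dx":0,"dy":0,"dz":0,"turn":0}]'

```text
time_s: 18.73
eef_pos: [0.5379, -0.2383, 0.243]
ee_rot: [0.703, -0.075, 0.703, 0.074]
wrist_force: [-3.8, -0.3, -3.3]
grip_width: 0.223
```

Emit:
play_rows --increments '[{"dx":0.4,"dy":0,"dz":0,"turn":0},{"dx":0.4,"dy":0,"dz":0,"turn":0},{"dx":0,"dy":0,"dz":0,"turn":0},{"dx":0,"dy":0,"dz":0,"turn":0}]'

```text
time_s: 19.07
eef_pos: [0.5379, -0.2383, 0.2422]
ee_rot: [0.703, -0.075, 0.703, 0.074]
wrist_force: [-4.8, -1.3, -3.3]
grip_width: 0.227
```

Emit:
play_rows --increments '[{"dx":0.3,"dy":0,"dz":0,"turn":0},{"dx":0.3,"dy":0,"dz":0,"turn":0},{"dx":0,"dy":0,"dz":0,"turn":0},{"dx":0,"dy":0,"dz":0,"turn":0}]'

```text
time_s: 19.4
eef_pos: [0.5379, -0.2383, 0.2416]
ee_rot: [0.703, -0.075, 0.703, 0.074]
wrist_force: [-4.8, -0.9, -3.5]
grip_width: 0.229
```

Emit:
play_rows --increments '[{"dx":0.3,"dy":0,"dz":0,"turn":0},{"dx":0.3,"dy":0,"dz":0,"turn":0},{"dx":0,"dy":0,"dz":0,"turn":0},{"dx":0,"dy":0,"dz":0,"turn":0}]'

```text
time_s: 19.73
eef_pos: [0.538, -0.2383, 0.2413]
ee_rot: [0.703, -0.075, 0.703, 0.074]
wrist_force: [-4.7, -1.4, -2.8]
grip_width: 0.231
```

Emit:
play_rows --increments '[{"dx":0.3,"dy":0,"dz":0,"turn":0},{"dx":0,"dy":0,"dz":0,"turn":0},{"dx":0,"dy":0,"dz":0,"turn":0}]'

```text
time_s: 19.98
eef_pos: [0.538, -0.2384, 0.2413]
ee_rot: [0.703, -0.075, 0.703, 0.074]
wrist_force: [-4.8, -1.3, -2.2]
grip_width: 0.228
```

Emit:
play_rows --increments '[{"dx":0.3,"dy":0,"dz":0,"turn":0},{"dx":0.3,"dy":0,"dz":0,"turn":0},{"dx":0,"dy":0,"dz":0,"turn":0},{"dx":0,"dy":0,"dz":0,"turn":0}]'

```text
time_s: 20.32
eef_pos: [0.538, -0.2383, 0.2413]
ee_rot: [0.704, -0.075, 0.703, 0.074]
wrist_force: [-6.1, -0.4, -1.0]
grip_width: 0.228
```

The bar is seated: z has stopped at 0.2413 while the load transfers to the hook. Easing back and releasing.

Emit:
play_rows --increments '[{"dx":0.2,"dy":0,"dz":-0.4,"turn":0},{"dx":0,"dy":0,"dz":-0.3,"turn":0},{"dx":0,"dy":0,"dz":0,"turn":0},{"dx":0,"dy":0,"dz":0,"turn":0}]'

```text
time_s: 20.65
eef_pos: [0.5378, -0.2384, 0.2412]
ee_rot: [0.704, -0.075, 0.702, 0.074]
wrist_force: [-3.9, -0.7, 2.2]
grip_width: 0.226
```

Emit:
play_rows --increments '[{"dx":0,"dy":0,"dz":0,"turn":0},{"dx":0,"dy":0,"dz":0,"turn":0},{"dx":0,"dy":0,"dz":0,"turn":0},{"dx":0,"dy":0,"dz":0,"turn":0},{"dx":0,"dy":0,"dz":0,"turn":0},{"dx":0,"dy":0,"dz":0,"turn":0}]' --fingers 50

```text
time_s: 21.15
eef_pos: [0.5376, -0.238, 0.2397]
ee_rot: [0.703, -0.075, 0.703, 0.075]
wrist_force: [0.4, -0.5, 0.0]
grip_width: 0.588
```

```bash
python3 - <<'E'
from h import *
s=state(); print(s["grip_width"],s["wrist_force"],s["eef_pos"])
c=cam("wrist"); save(c,"w7.png")
for n in("side","top"):
    c=cam(n)
    for k in "tote_grip tote_bar tote coupling_a_c keeper_stand".split(): print(n,k,find(n,c,k))
E
```

```text
0.5883993091573939 [ 0.39040454 -0.47746819  0.02546887] [ 0.53761582 -0.23804583  0.2396815 ]
side tote_grip [(array([ 0.5389, -0.2376,  0.2577]), 0.96), (array([ 0.5516, -0.278 ,  0.0779]), 0.39)]
side tote_bar [(array([ 0.542 , -0.2397,  0.2111]), 0.9)]
side tote [(array([ 0.5417, -0.2405,  0.0618]), 0.56)]
side coupling_a_c [(array([ 0.5521, -0.28  ,  0.0792]), 0.66)]
side keeper_stand [(array([ 0.6721, -0.2062, -0.    ]), 0.78), (array([0.6986, 0.1506, 0.0017]), 0.75)]
top tote_grip [(array([ 0.5342, -0.2403,  0.26  ]), 0.86)]
top tote_bar [(array([ 0.535 , -0.2405,  0.2132]), 0.81)]
top tote [(array([ 0.561 , -0.2292,  0.2058]), 0.67)]
top coupling_a_c []
top keeper_stand [(array([ 0.6728, -0.2054, -0.0009]), 0.67), (array([ 0.5471, -0.2061,  0.0823]), 0.46)]
```

View pics/w7.png

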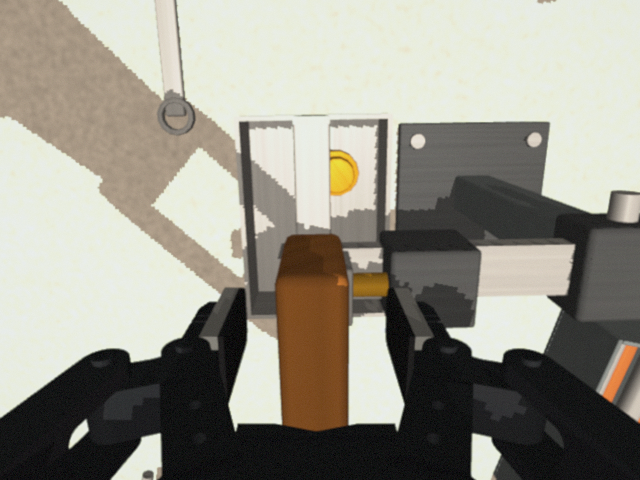

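Released: the grip plate (cols 278–350) stands free between the open fingers, with the plate and spring compressed behind it at (370,285). Retreating straight up.

Emit:
play_rows --increments '[{"dx":-4,"dy":0,"dz":0,"turn":0},{"dx":-8,"dy":0,"dz":0,"turn":0},{"dx":-14,"dy":0,"dz":0,"turn":0},{"dx":-20,"dy":0,"dz":0,"turn":0},{"dx":-20,"dy":0,"dz":0,"turn":0},{"dx":-20,"dy":0,"dz":0,"turn":0},{"dx":-20,"dy":0,"dz":0,"turn":0},{"dx":-12,"dy":0,"dz":0,"turn":0},{"dx":-6,"dy":0,"dz":0,"turn":0},{"dx":0,"dy":0,"dz":0,"turn":0},{"dx":0,"dy":0,"dz":0,"turn":0},{"dx":0,"dy":0,"dz":0,"turn":0}]'

```text
time_s: 22.8
eef_pos: [0.5371, -0.238, 0.3624]
ee_rot: [0.703, -0.074, 0.704, 0.075]
wrist_force: [0.8, 0.8, 0.5]
grip_width: 0.588
```

```bash
python3 - <<'E'
from h import *
s=state(); print(s["wrist_force"],s["eef_pos"])
c=cam("wrist"); save(c,"w8.png")
c2=cam("side"); a=np.array([.979,.208,0])
for k in "tote_grip tote_bar tote coupling_a_c keeper_stand jar bowl wrench shaker mug".split(): print(k,find("side",c2,k))
cv2.imwrite("pics/fin.png",np.hstack([cv2.resize(c["image"],(400,300)),cv2.resize(c2["image"][130:280,290:490],(400,300))])[:,:,::-1])
E
```

```text
[0.7533287  0.75711447 0.47938057] [ 0.53710447 -0.23802704  0.36241922]
tote_grip [(array([ 0.5394, -0.238 ,  0.2584]), 0.62)]
tote_bar [(array([ 0.5394, -0.2382,  0.2069]), 0.73)]
tote [(array([ 0.5404, -0.2376,  0.0575]), 0.61)]
coupling_a_c [(array([ 0.5508, -0.2753,  0.0757]), 0.4)]
keeper_stand [(array([ 0.673 , -0.2059,  0.0024]), 0.6)]
jar [(array([ 0.6893, -0.0055, -0.0011]), 0.59)]
bowl [(array([ 0.4911,  0.0356, -0.0028]), 0.75)]
wrench [(array([ 0.3886, -0.124 , -0.0017]), 0.55)]
shaker [(array([ 0.6272,  0.0083, -0.0024]), 0.71)]
mug [(array([ 0.5386,  0.4394, -0.0027]), 0.71), (array([ 0.6747, -0.2091, -0.002 ]), 0.65)]
```

View pics/fin.png

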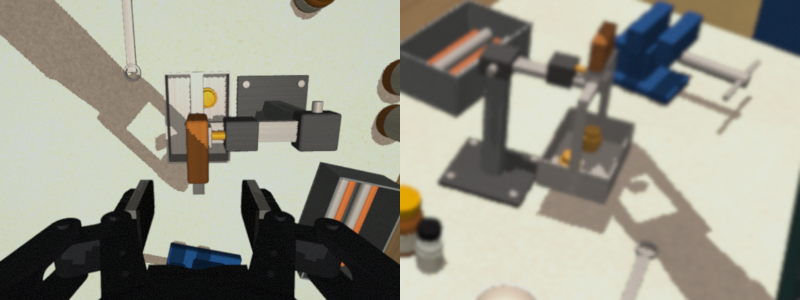

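The tote hangs level on the keeper hook with both couplings in the tray (right half: (592,138) and (565,157)), and the gripper is clear. Handing in.

```bash
python3 -c "
from bench import sign_off; print(sign_off())"
```

```text
the job is handed in; nothing more can be done
None
```

The tote now hangs on the spring-keeper hook, let go and clear of the gripper. I handed the job in at about 23 s of the 61 s allowed; sign-off reports no verdict.

- **Transfer:** I lifted the tote by its grip plate, drew it clear of the plain hook, and carried it across without setting it down.
- **Seating:** I pushed the sprung plate back about 8.7 mm, at 4 to 5 N. I then lowered the bar in small steps until it stopped at the same tool height as on the plain hook, 0.2413 m. The hardest downward push I read was about 2 N.
- **Last checks:**
  - The tote looks level, with both couplings in the tray.
  - The bar measured about (0.539, −0.238, 0.207–0.213), about 0.137 m in front of the post and within 3 mm of the arm's middle. The height scatter matches the networks' roughly 4 mm error.
  - The bystanders came out within 6 mm of where they started, which is also close to that error.
- **Went wrong or disagreed:**
  - The first two move calls were refused because some keys were missing in the rows; nothing moved.
  - The top camera once reported the tote's origin up at the hook, and the side camera gave a second, false mug at the keeper stand. I ignored both.
  - I viewed 11 pictures, more than the 8 planned but under the limit of 12.

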